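Preset the trailing pointer of a sprung trimming rest

ROBOT

A 7-joint arm with a two-finger parallel gripper is mounted at the origin on the work surface. World frame = base frame: x ahead of the robot, y to its left, z up, the work surface at z = 0. Lengths are in m, angles in rad, forces in N, time in s.
With the tool pointing down it reaches from about 0.4 to 0.925 m from the base axis. Payload 4.1 kg.
Tool frame: the origin (TCP) lies at the very end of the fingers, on their centre line; the grasp point (between the pads) lies 19 mm behind it; y points along the fingers, x is the direction in which the jaws open and shut, and the axes are right-handed (so a half turn about y gives the same grasp; the last joint's range is limited). The gripper opens to 85 mm and grips with 20 to 120 N. Pads are 22 mm wide; open, the fingers measure 114 mm over their backs; the gripper's body (76 mm by 85 mm) begins 54 mm behind the grasp point. The pads swing forward as they close: fully open they stand 13 mm farther back than shut.
Start: joints at [-1.405, 0.398, 0.045, 1.537, -0.019, 1.207, -0.051], TCP at [0.17, 0.627, 0.231] pointing down, gripper open.
Joint ranges: [-2.82, 2.82], [-0.49, 2.23], [-1.37, 1.46], [0, 2.46], [-1.36, 4.5], [0.23, 2], [-2.94, 2.94]. Speed limits (rad/s): [2.57, 2.57, 3.14, 3.14, 3.14, 3.14, 3.14].

INTERFACE

Orientations are given as a rotation vector (axis times angle).
In Python, from workcell import bot, imaging, spot_in, trace gives the robot as it stands.
- The arm moves only by the shell command python3 -m handwheel 'ROWS' [FORCE]. ROWS is JSON, a list of rows, each a list of 3 entries, a list of its own where there are three numbers: the shift along the tool's x, y, z in m, then the turn about the tool's y in degrees, then the opening in per cent of the stroke, from 0 (shut) to 100 (fully open). In form: [[[tx, ty, tz], twist, hand], ...]. A call has 1 to 8 rows; each row is the pose to reach, as a shift and turn from the pose commanded when the call began, along the tool's axes at that moment; what a row does not reach only later rows make up. A row lasts 1/10 s, in which the tool goes at most 50 mm and 8.59 degrees, less where a joint would pass 70% of its speed; a pose out of reach is approached as far as the arm can. A call with a gripper value outside its range is refused whole. The fingers move at their own pace and stop on an object; FORCE is the grip in N (left out, the last holds). Time passes only in rows, so rows that repeat a pose let the fingers close. It gives the time, the measured TCP pose, the force and the opening at its end, in the units of the state.
- bot.observe(): the state, without advancing time (a new reading comes with each control period).
- imaging.camera(name): name is "scene" or "side" or "wrist"; returns (picture, depth): 420x560x3 uint8, blue, green, red; 420x560 float32, m along the optical axis (not along the pixel's ray), 0 where there is no reading.
- imaging.camera_model(name): a dict with "mtx" (3x3 intrinsics, pixels), "xyz" and "rotation" of the camera in the world. Camera axes: x right, y up, looking along -z (the intrinsics and any distortion apply to the point x, -y, -z); pixel columns grow to the right and rows downward; lengths in m; the calibration is good to about 2 mm. A picture is of the moment at which its call begins: read the wrist's pose just before it. camera_model takes no time and is no camera call; for the wrist camera it gives the pose at the moment of the call.
- bot.finish_job(): hands the job in, once; it reports no verdict.
Trained networks look in the newest picture that a camera, given by its name, has taken for a name from the list of things; names that differ only in an ending like _2 or _b are one class to them, and where a whole thing is asked for, a point or a joint stands for the part that bears it (a point fixed in the world has none). Each returns a list of dicts, best first, with "confidence" (0 to 1); they miss things now and then, are a little off and sometimes report something else, mostly with a low value. They report only what shows in the picture. A call takes as long as a camera call.
- spot_in(camera, label): "extent" ([left, top, right, bottom] in pixels, round what is visible of it).
- trace(camera, label): "region" (420x560 bool, what is visible of it) and "extent" ([left, top, right, bottom] in pixels, round what is visible of it).
The state is a dict: "clock": time; "joint_positions": joint angles; "qvel": joint speeds; "effort": joint torques, N m; "ee_pos": TCP position; "ee_rot": TCP orientation; "contact_force": force on the tool from outside, world axes, zero at the start; "moment": the same for the moment, N m; "width": opening from 0.0 (shut) to 1.0 (fully open).
Only numpy, scipy, OpenCV 4.12 (cv2) and the standard library are available. Lean on these libraries where they do the work, as an engineer would, in place of code of your own. Each camera call takes 0.05 s, during which the arm holds its last target.

TASK

Set the trailing pointer on the potter's sprung trimming rest: with a fingertip, press down the round brass button on the plate's corner until the pointer stands at the clip on the scale rim, then let the plate spring all the way back up, so that the pointer stays behind at the clip. Do not overshoot, do not touch the pointer or the clip themselves, and leave the mug, the jar and the brush where they are.

Things in the scene. Friction and masses are not known exactly. Their poses are not given: they have to be found in the camera images.
- rest: The trimming rest, screwed to the bench: grey foot (200 x 250 x 12 mm; x -100..100, y -90..160 in its frame), hinged aluminium plate, upright white scale. Origin on the bench, z = 0, below the hinge pin, which is 70 mm up. x axis: along the pin towards the scale; y axis: from the pin towards the plate's free, sprung edge; z up. It never moves in a run; its place and yaw (up to 0.35 rad) vary.
- plate_angle (a joint): Tilt of the plate about the pin, rad: 0 = at rest, level, top 79 mm above the bench; grows as the free edge goes down; stop at 0.36. A spring lifts it back to 0: some 3 N on the button starts it, some 10 N brings it to 0.3. Plate in the rest's frame: x -76..66, y -8..152 mm, with a plywood disc 90 mm across, 9 mm thick, fixed on it at x 18, y 62 mm.
- button_top (a point): Top of the round brass button on the plate's corner nearest the robot at the free edge. A dome 28 mm across, 20 mm high, fixed to the plate; its top is 99 mm above the bench at rest, at x -50, y 125 mm in the rest's frame. It tilts with the plate: 0.1 rad lowers it about 12.5 mm.
- plate: The hinged aluminium plate with its button and disc; origin on the hinge pin, axes those of the rest when the plate is level.
- pointer_angle (a joint): Angle of the trailing pointer about the same pin, rad, same scale as plate_angle. A lug on the plate pushes it upscale only: once the plate's value exceeds the pointer's, both go on together with equal values; when the plate goes back, the pointer stays, held by friction. It starts between 0 and 0.05. Nothing brings it back if pushed too far.
- pointer: The pointer's dark steel blade, 5 mm wide, 118 mm from the pin to its tip, in front of the scale (x 93 mm in the rest's frame). At value 0 it leans 0.25 rad from upright towards -y; it swings towards +y as the value grows. Origin on the pin.
- pointer_tip (a point): Tip of the pointer's blade, 118 mm from the pin.
- clip_angle (a joint): Angle of the setting clip about the same pin, rad, on the same scale as pointer_angle: the pointer stands at the middle of the clip when both values are equal. Set between 0.15 and 0.29 at the start, stiff, must not be moved.
- scale_top (a point): Highest point of the white scale, an upright sheet 4 mm thick at x 82 mm in the rest's frame, spanning y -65 to 45 mm; this point is 194 mm above the bench.
- clip: The brass setting clip itself: a small block 10 mm wide along the rim, 22 mm deep, 22 mm high, straddling the rim of the quadrant just above the pointer's tip. Origin on the pin.
- clip_mark (a point): Point in the pointer's plane under the middle of the clip, 118 mm from the pin: where the pointer's tip must finally be.
- mug: White mug, 76 mm across, 85 mm high, loose; origin at the centre of its underside. Bystander.
- jar: Terracotta jar with a wooden cap, 60 mm across, 90 mm high, loose; origin at the centre of its underside. Bystander.
- brush: Brush 170 mm long lying on the bench; origin under its middle. Bystander.

How it is judged:
On the way:
1. a fingertip presses the brass button while the pointer stands at the clip (tip within 5 mm of the clip's middle) (contact force between the fingers and plate_c3 above 1 N and distance between pointer_tip and clip_mark below 0.005 m), for 0.1 s.
At the end, for the whole second after the job is handed in: The plate is back up (tilt under 0.02 rad) and at rest, the pointer has stayed with its tip within 5 mm of the middle of the clip, the clip is within 3 mm of where it was set, and mug, jar and brush are within 20 mm of where they stood (distance between pointer_tip and clip_mark below 0.005 m and value of joint plate_angle below 0.02 rad and distance of clip_mark from where it was at the start of the episode below 0.003 m and velocity of joint pointer_angle below 0.02 rad/s and velocity of joint plate_angle below 0.05 rad/s and distance of each of mug, jar, brush from where it was at the start of the episode below 0.02 m); the robot touches nothing.
It fails at once if the robot touches the pointer (contact force between any of the fingers, the arm and pointer above 0.3 N).
It fails at once if the robot touches the clip (contact force between any of the fingers, the arm and clip above 0.3 N).
It fails at once if the mug is lifted or pushed more than 20 mm (distance of mug from where it was at the start of the episode above 0.02 m or height (world z) of mug above 0.015 m).
It fails at once if the jar is lifted or pushed more than 20 mm (distance of jar from where it was at the start of the episode above 0.02 m or height (world z) of jar above 0.015 m).
It fails at once if the brush is lifted or pushed more than 20 mm (distance of brush from where it was at the start of the episode above 0.02 m or height (world z) of brush above 0.03 m).
It also fails if it takes over 32 s, if anything falls off the work surface, if the arm or the gripper's body presses on something with over 40 N, if the wrist force passes 120 N, or if a joint passes its speed limit or range.

## Working session

There is one attempt and no reset: what is moved stays moved. The work goes in short steps, Python scripts to look and compute and a shell command to move; the robot and the scene stay as the last step left them, time stands still between calls to the robot, and variables do not carry over. Pictures are saved under pics/ and viewed, and the job is handed in when it is done.

```bash
mkdir -p pics; ls
python3 - <<'E'
from workcell import bot, imaging, spot_in, trace
import cv2,numpy as np
s=bot.observe(); print(s)
for n in("scene","side"):
    p,d=imaging.camera(n); cv2.imwrite(f"pics/{n}0.png",p); np.savez(f"pics/{n}0.npz",p=p,d=d)
    m=imaging.camera_model(n); print(n,m)
    for l in ("button_top","clip","pointer","plate","scale_top","mug","jar","brush"):
        r=spot_in(n,l); print(l,[(x['extent'],round(x['confidence'],2)) for x in r[:2]])
E
```

```text
pics
{'clock': 0.0, 'joint_positions': array([-1.40501188,  0.39923108,  0.0450138 ,  1.53786226, -0.01872556,
        1.20690122, -0.05067532]), 'qvel': array([ 0.00106344, -0.0001302 , -0.00072862,  0.00084065,  0.00046318,
       -0.00082499, -0.001413  ]), 'effort': array([-5.29096778e-04, -4.75127041e+01,  1.36441682e+00, -2.54218733e+01,
        1.16438553e-02,  9.70421213e-03, -4.26959502e-06]), 'ee_pos': array([0.16990062, 0.62675154, 0.23024569]), 'ee_rot': array([-1.32416134, -1.01100798,  1.0135166 ]), 'contact_force': array([ 0.18657406, -0.62005661, -0.22057347]), 'moment': array([-0.00016495, -0.02238413,  0.012895  ]), 'width': 0.9949192416291364}
scene {'mtx': array([[425.22491678,   0.        , 281.75100702],
       [  0.        , 425.22491678, 215.6435145 ],
       [  0.        ,   0.        ,   1.        ]]), 'xyz': array([1.0702479 , 0.27776271, 0.71075945]), 'rotation': array([0.51270487, 0.81406498, 1.84657947])}
button_top [([182.3, 246.2, 213.5, 300.6], 0.52)]
clip [([190.6, 234.3, 202.3, 251.5], 0.52)]
pointer [([188.7, 247.9, 210.4, 294.3], 0.75)]
plate [([1
[... 163 characters left out ...]
0.7)]
brush [([224.3, 212.4, 299.8, 235.7], 0.65)]
side {'mtx': array([[477.35996056,   0.        , 279.87413915],
       [  0.        , 477.35996056, 207.26283763],
       [  0.        ,   0.        ,   1.        ]]), 'xyz': array([ 0.18078454, -0.67691935,  0.70419648]), 'rotation': array([ 0.92036097, -0.20852959, -0.4218002 ])}
button_top [([263.3, 190.0, 361.1, 254.8], 0.59)]
clip [([364.9, 171.8, 378.8, 181.3], 0.56), ([227.7, 265.8, 287.8, 329.4], 0.4)]
pointer []
plate [([267.1, 192.9, 359.5, 255.6], 0.69)]
scale_top [([255.4, 170.3, 387.2, 307.2], 0.91)]
mug [([360.7, 274.1, 407.7, 340.3], 0.73)]
jar [([295.6, 165.7, 317.0, 197.7], 0.76)]
brush [([227.5, 267.9, 286.9, 327.3], 0.56)]
```

View pics/scene0.png

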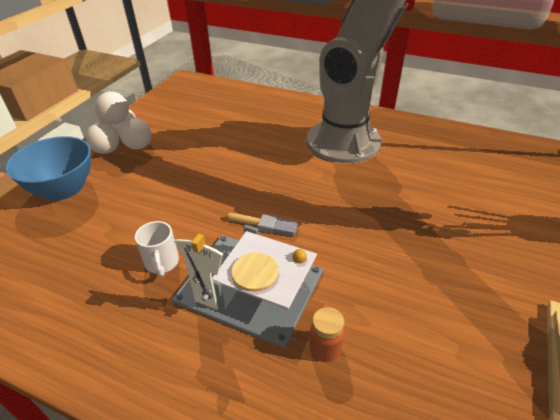

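View pics/side0.png

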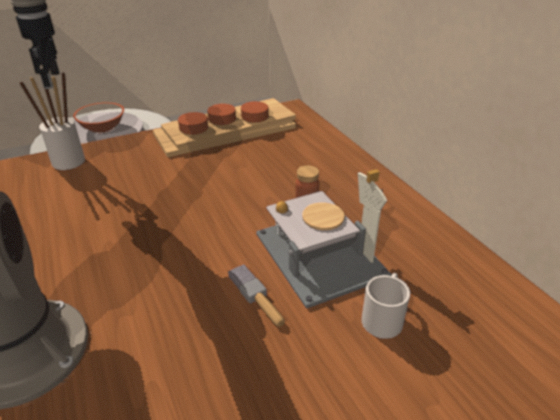

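```bash
cat > h.py <<'E'
from workcell import bot, imaging, spot_in, trace
import cv2,numpy as np
from scipy.spatial.transform import Rotation as R
from scipy.optimize import least_squares
def proj(m,P):
    P=np.atleast_2d(P); Rm=R.from_rotvec(m['rotation']).as_matrix()
    c=(P-m['xyz'])@Rm; c=c*[1,-1,-1]; u=c@np.asarray(m['mtx']).T; return u[:,:2]/u[:,2:]
def unproj(m,uv,d):
    uv=np.atleast_2d(uv).astype(float); K=np.asarray(m['mtx']); d=np.atleast_1d(d)
    c=np.c_[(uv[:,0]-K[0,2])/K[0,0]*d,-(uv[:,1]-K[1,2])/K[1,1]*d,-d]
    return c@R.from_rotvec(m['rotation']).as_matrix().T+m['xyz']
def cloud(m,d):
    v,u=np.mgrid[0:420,0:560]; return unproj(m,np.c_[u.ravel(),v.ravel()],d.ravel()).reshape(420,560,3)
E
python3 - <<'E'
from h import *
for n in("scene","side"):
    z=np.load(f"pics/{n}0.npz"); m=imaging.camera_model(n); c=cloud(m,z['d'])
    b=(slice(200,350),slice(180,330)) if n=="scene" else (slice(160,310),slice(250,390))
    crop=z['p'][b]; cv2.imwrite(f"pics/{n}0c.png",cv2.resize(crop,None,fx=4,fy=4,interpolation=cv2.INTER_CUBIC))
    pts=[(100,300),(300,100),(300,256),(255,270),(230,245),(250,303)] if n=="scene" else [(200,300),(150,180),(281,207),(322,215),(330,280)]
    for u,v in pts: print(n,u,v,z['d'][v,u],c[v,u].round(3))
    q=c[b].reshape(-1,3)
    k=(abs(q[:,2]-.079)<.004); print("plate",k.sum(),q[k].min(0),q[k].max(0),q[k].mean(0))
    rect=cv2.minAreaRect((q[k,:2]*1000).astype(np.float32)); print(rect)
    k=(abs(q[:,2]-.012)<.005); print("foot",k.sum(),cv2.minAreaRect((q[k,:2]*1000).astype(np.float32)))
    k=(abs(q[:,2]-.088)<.003); print("disc",k.sum(),q[k].mean(0))
E
```

```text
scene 100 300 0.867514 [ 0.749 -0.279 -0.001]
scene 300 100 1.4647772 [-0.182 -0.211  0.002]
scene 300 256 0.82003516 [0.559 0.083 0.094]
scene 255 270 0.80331004 [0.62  0.016 0.089]
scene 230 245 0.9577894 [ 0.52  -0.101  0.011]
scene 250 303 0.8410403 [0.644 0.012 0.012]
plate 3321 [ 0.51691619 -0.09154012  0.07501223] [0.70516604 0.18942991 0.0829892 ] [0.60037112 0.03135215 0.07881562]
((608.1057739257812, 46.25250244140625), (187.47056579589844, 280.3457336425781), 1.933241844177246)
foot 4671 ((552.2412109375, 1.261444091796875), (315.718505859375, 291.16632080078125), 3.62560772895813)
disc 1850 [0.62946621 0.04263547 0.08807199]
side 200 300 0.9414108 [ 0.321 -0.023 -0.001]
side 150 180 1.2938513 [ 0.338  0.454 -0.002]
side 281 207 1.0284556 [0.544 0.068 0.095]
side 322 215 1.0154941 [0.613 0.011 0.088]
side 330 280 0.96647656 [ 0.572 -0.099  0.012]
plate 2418 [ 0.50655697 -0.2589343   0.07500447] [0.68452964 0.18348605 0.08299416] [ 0.58471972 -0.00167836  0.07892887]
((594.0193481445312, -37.346923828125), (443.2577819824219, 174.525634765625), 89.04759979248047)
foot 4839 ((600.2218627929688, 2.1321868896484375), (365.48321533203125, 284.1629333496094), 64.6656265258789)
disc 1236 [0.61981856 0.02690314 0.08789925]
```

View pics/scene0c.png

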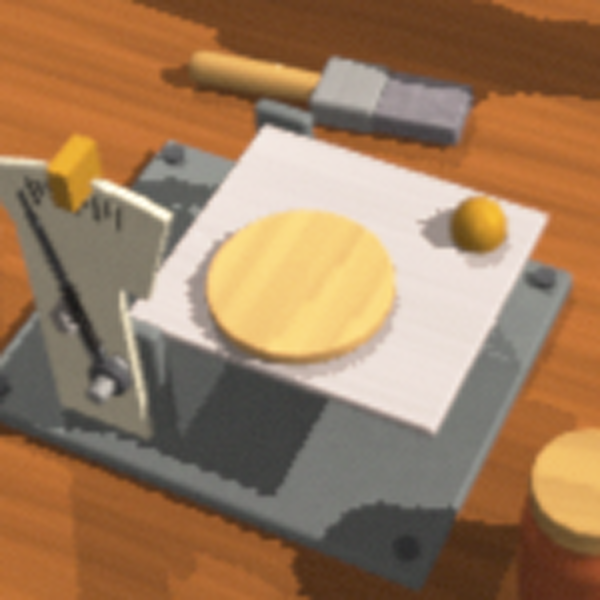

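View pics/side0c.png

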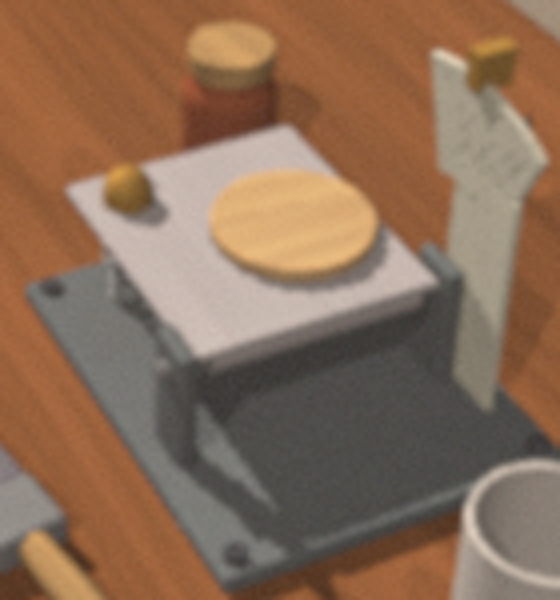

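```bash
cat > fit.py <<'E'
from h import *
PC=np.array([[-76,152,79],[66,152,79],[-76,-8,79],[66,-8,79],[-50,125,93]])/1000
sc=np.array([[547,215],[437,432],[265,127],[138,305],[479,222]]); sd=np.array([[67,188],[290,125],[200,360],[440,287],[128,188]])
ms,md=imaging.camera_model("scene"),imaging.camera_model("side")
us=(sc+.5)/4-.5+[180,200]; ud=(sd+.5)/4-.5+[250,160]
def W(P,p):
    c,s=np.cos(p[2]),np.sin(p[2]); P=np.atleast_2d(P)
    return np.c_[p[0]+c*P[:,0]-s*P[:,1],p[1]+s*P[:,0]+c*P[:,1],P[:,2]]
E
python3 - <<'E'
from fit import *
rs=lambda p:(proj(ms,W(PC,p))-us).ravel(); rd=lambda p:(proj(md,W(PC,p))-ud).ravel()
for f in(rs,rd,lambda p:np.r_[rs(p),rd(p)]):
    r=least_squares(f,[.6,-.05,0],loss='soft_l1'); print(r.x.round(4)); print(r.fun.reshape(-1,2).round(1).tolist()); print(W([-.05,.125,.099],r.x).round(4))
p=r.x
np.save("p.npy",p)
for n,m in(("scene",ms),("side",md)):
    z=np.load(f"pics/{n}0.npz"); c=cloud(m,z['d']); d=z['p']
    Q=c.copy(); cc,s=np.cos(p[2]),np.sin(p[2]); X=c[...,0]-p[0];Y=c[...,1]-p[1]
    Q=np.stack([cc*X+s*Y,-s*X+cc*Y,c[...,2]],-1)*1000
    hsv=cv2.cvtColor(d,cv2.COLOR_BGR2HSV)
    k=(hsv[...,1]>140)&(Q[...,2]>150)&(Q[...,2]<240)&(abs(Q[...,0]-85)<40)&(abs(Q[...,1])<80)
    q=Q[k]; print(n,k.sum(),q.min(0).round(),q.max(0).round(),np.median(q,0).round(1))
    v,u=np.nonzero(k); print(u.min(),u.max(),v.min(),v.max())
    print(np.c_[u,v,q].round(0).astype(int)[::4].tolist())
E
```

```text
[ 0.5997 -0.046  -0.0154]
[[1.0, -0.3], [-0.3, 0.5], [0.2, -1.0], [-3.3, 3.4], [0.5, -1.9]]
[[0.5516 0.0798 0.099 ]]
[ 0.5979 -0.051  -0.0119]
[[-0.3, 0.3], [0.0, 0.3], [-0.5, 0.8], [0.6, -0.7], [0.3, -1.3]]
[[0.5494 0.0746 0.099 ]]
[ 0.5989 -0.0476 -0.0161]
[[0.4, -0.8], [-1.0, -0.1], [-0.2, -1.5], [-3.9, 2.8], [-0.1, -2.4], [-0.4, -0.8], [-0.1, -0.5], [-1.0, -0.5], [0.1, -1.7], [0.2, -2.4]]
[[0.5509 0.0782 0.099 ]]
scene 179 [ 75.  -6. 172.] [ 99.   6. 214.] [ 89.6   3.5 206.4]
192 204 233 252
[[198, 233, 76, -5, 212], [201, 234, 75, 0, 211], [200, 235, 79, 0, 212], [196, 236, 83, -4, 212], [200, 236, 82, 3, 214], [195, 237, 85, -5, 211], [199, 237, 83, 1, 212], [203, 237, 78, 5, 209], [197, 238, 86, -1, 211], [201, 238, 83, 5, 211], [194, 239, 90, -5, 211], [198, 239, 87, 2, 211], [202, 239, 80, 4, 206], [194, 240, 92, -3, 211], [198, 240, 89, 3, 211], [202, 240, 80, 4, 203], [193, 241, 95, -3, 212], [197, 241, 92, 3, 212], [201, 241, 84, 5, 205], [192, 242, 97, -3, 212], [196, 242, 94, 2, 211], [200, 242, 88, 6, 207], [204, 242, 77, 4, 195], [195, 243, 98, 3, 212], [199, 243, 90,
[... 618 characters left out ...]
], [369, 171, 80, 4, 212], [373, 171, 85, -2, 213], [377, 171, 93, -4, 212], [370, 172, 81, 2, 210], [374, 172, 87, -3, 212], [378, 172, 95, -5, 210], [370, 173, 78, -2, 211], [374, 173, 86, -4, 210], [378, 173, 93, -8, 210], [370, 174, 76, -5, 211], [374, 174, 85, -6, 209], [378, 174, 95, -6, 206], [371, 175, 79, -5, 208], [375, 175, 90, -3, 204], [368, 176, 74, -3, 206], [372, 176, 82, -5, 205], [376, 176, 91, -5, 202], [369, 177, 73, -7, 206], [373, 177, 85, -4, 201], [377, 177, 95, -4, 199], [370, 178, 76, -6, 203], [374, 178, 86, -6, 200], [368, 179, 75, -3, 199], [372, 179, 84, -3, 196], [376, 179, 92, -6, 196], [370, 180, 77, -6, 198], [377, 180, 93, -7, 194], [376, 181, 93, -5, 190]]
```

Run:
```python
from h import *
s=bot.observe(); M=R.from_rotvec(s['ee_rot']).as_matrix(); print(M.round(3)); 
for t in([.552,.078,.19],[.552,.078,.115]): print(((np.array(t)-s['ee_pos'])@M).round(4))
w=imaging.camera_model("wrist"); print(w['xyz'], -R.from_rotvec(w['rotation']).as_matrix()[:,2])
```

```text
[[ 0.262  0.    -0.965]
 [ 0.965  0.     0.262]
 [ 0.    -1.    -0.   ]]
[-0.4303  0.0413 -0.5124]
[-0.4303  0.1163 -0.5124]
[0.09828449 0.64682641 0.37484423] [ 0.28094882 -0.0761561  -0.9566964 ]
```

```bash
python3 -m handwheel '[[[-0.43,0,-0.512],0,0],[[-0.43,0,-0.512],0,0],[[-0.43,0,-0.512],0,0],[[-0.43,0,-0.512],0,0],[[-0.43,0,-0.512],0,0],[[-0.43,0,-0.512],0,0],[[-0.43,0,-0.512],0,0],[[-0.43,0,-0.512],0,0]]' 40
```

```text
clock: 1.7
ee_pos: [0.3994, 0.2972, 0.2317]
ee_rot: [-1.322, -1.013, 1.011]
contact_force: [1.3, 0.6, -0.0]
width: -0.001
```

Run:
```python
from h import *
s=bot.observe(); M=R.from_rotvec(s['ee_rot']).as_matrix()
print(((np.array([.5515,.0785,.17])-s['ee_pos'])@M).round(4))
```

```text
[-0.1714  0.0616 -0.204 ]
```

```bash
python3 -m handwheel '[[[-0.171,0,-0.204],0,0],[[-0.171,0,-0.204],0,0],[[-0.171,0,-0.204],0,0],[[-0.171,0,-0.204],0,0],[[-0.171,0,-0.204],0,0],[[-0.171,0,-0.204],0,0],[[-0.171,0.08,-0.204],0,0],[[-0.171,0.08,-0.204],0,0]]'
python3 - <<'E'
from h import *
for n in("scene","side","wrist"):
    p,d=imaging.camera(n); np.savez(f"pics/{n}1.npz",p=p,d=d)
    b={"scene":(slice(200,350),slice(180,380)),"side":(slice(130,280),slice(220,420)),"wrist":(slice(0,420),slice(0,560))}[n]
    f=1 if n=="wrist" else 4
    cv2.imwrite(f"pics/{n}1.png",cv2.resize(p[b],None,fx=f,fy=f,interpolation=cv2.INTER_CUBIC))
s=bot.observe();print(s['ee_pos'],s['contact_force'],s['clock'])
w=imaging.camera_model("wrist"); print(w)
p=np.load("p.npy"); 
from fit import W
print(proj(w,W([[-.05,.125,.099],[-.076,.152,.079]],p)))
r=spot_in("wrist","button_top");print(r[:2])
E
```

```text
clock: 2.5
ee_pos: [0.5503, 0.0795, 0.1496]
ee_rot: [-1.323, -1.01, 1.011]
contact_force: [-1.2, -0.2, -1.7]
width: -0.0
[0.54923607 0.08034961 0.14996625] [0.98148484 0.14095056 0.52867434] 2.65
{'mtx': array([[311.71672789,   0.        , 283.71702824],
       [  0.        , 311.71672789, 210.59018213],
       [  0.        ,   0.        ,   1.        ]]), 'xyz': array([0.47794863, 0.09994507, 0.29367539]), 'rotation': array([-0.25047489, -0.1886873 ,  1.29600056])}
[[281.55361572 235.78247026]
 [309.92056225 182.86550101]]
[{'extent': [96.6, 188.2, 336.6, 367.7], 'confidence': 0.71}]
```

View pics/scene1.png

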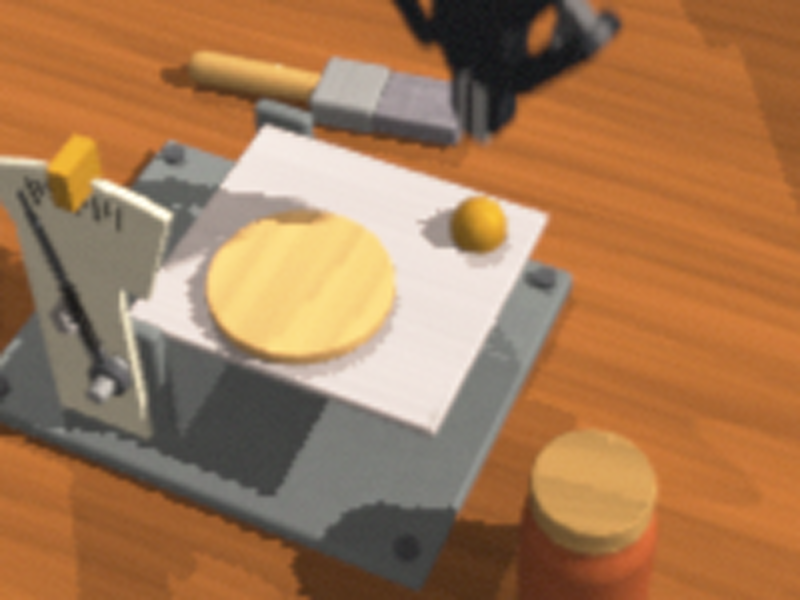

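View pics/side1.png

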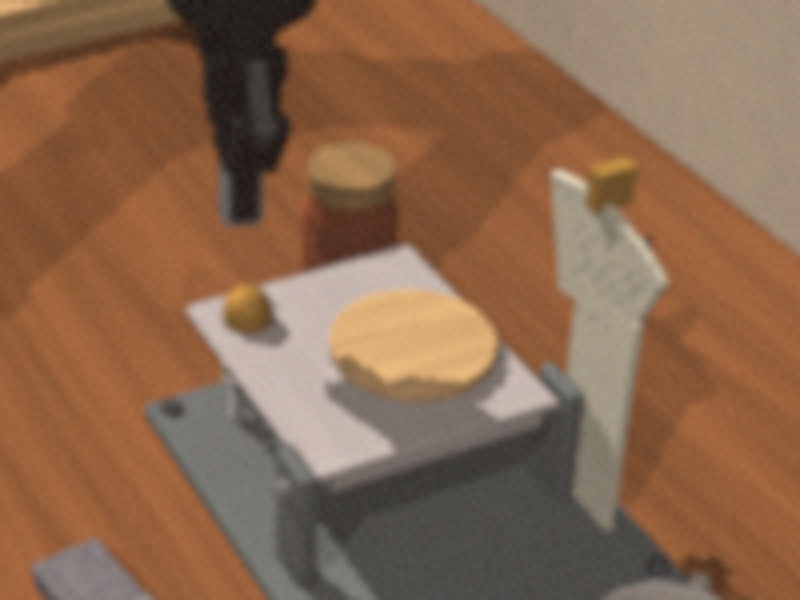

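View pics/wrist1.png

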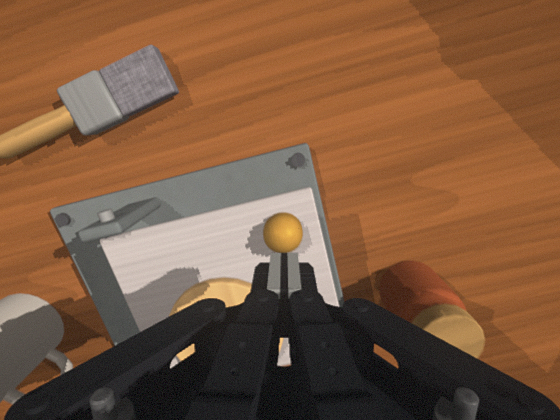

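```bash
python3 -m handwheel '[[[-0.001,0.02,-0.001],0,0],[[-0.001,0.035,-0.001],0,0],[[-0.001,0.045,-0.001],0,0],[[-0.001,0.050,-0.001],0,0],[[-0.001,0.055,-0.001],0,0],[[-0.001,0.06,-0.001],0,0],[[-0.001,0.065,-0.001],0,0],[[-0.001,0.065,-0.001],0,0]]'
cat > look.py <<'E'
from h import *
import sys
t=sys.argv[1]
p,d=imaging.camera("scene"); np.savez(f"pics/s{t}.npz",p=p,d=d)
s=bot.observe();print(s['ee_pos'],s['contact_force'],s['clock'])
a=cv2.resize(p[225:310,170:240],None,fx=7,fy=7,interpolation=cv2.INTER_CUBIC)
q,_=imaging.camera("side")
b=cv2.resize(q[150:270,250:390],(300,257))
o=np.zeros((600,800,3),np.uint8); o[:595,:490]=a; o[:257,495:795]=b
c=cv2.resize(p[200:330,200:350],(300,260)); o[270:530,495:795]=c
cv2.imwrite(f"pics/look{t}.png",o)
E
python3 look.py 2
```

```text
clock: 3.5
ee_pos: [0.5524, 0.0815, 0.0872]
ee_rot: [-1.321, -1.016, 1.01]
contact_force: [-1.2, 3.5, 6.0]
width: 0.002
[0.55235618 0.08152417 0.08741181] [-1.22778168  3.33981615  6.04940812] 3.55
```

View pics/look2.png

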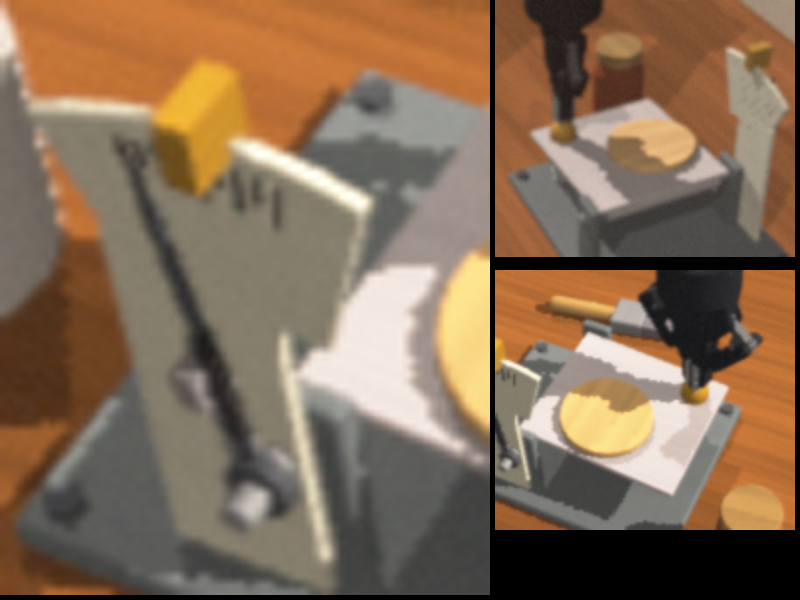

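```bash
cat > ov.py <<'E'
from fit import *
import sys
def pt(a,r,x): return [x,-r*np.sin(.25-a),.07+r*np.cos(.25-a)]
def clipbox(a,r0=.119,h=.022,x0=.076,x1=.098):
    o=[]
    for x in(x1,x0):
        for w,r in((-.005,r0),(.005,r0),(.005,r0+h),(-.005,r0+h)):
            t=.25-a; o.append([x,-r*np.sin(t)+w*np.cos(t),.07+r*np.cos(t)+w*np.sin(t)])
    return o
def draw(f,out,P,ca,pa,f2=7):
    p=np.load(f)['p']; a=cv2.resize(p[225:310,170:240],None,fx=f2,fy=f2,interpolation=cv2.INTER_CUBIC)
    q=lambda X:((proj(ms,W(np.array(X),P))-[170,225]+.5)*f2-.5).round().astype(int)
    b=q(clipbox(ca))
    for i in range(4):
        for j,k in((i,(i+1)%4),(i+4,(i+1)%4+4),(i,i+4)): cv2.line(a,tuple(map(int,b[j])),tuple(map(int,b[k])),(255,0,0),1)
    l=q([pt(pa,0,.093),pt(pa,.118,.093),pt(ca,.118,.093)]); cv2.line(a,tuple(map(int,l[0])),tuple(map(int,l[1])),(0,0,255),1)
    cv2.circle(a,tuple(map(int,l[2])),3,(0,255,0),-1)
    e=q([[.084,-.065,.012],[.084,.045,.012],[.084,0,.194]]); 
    for t in e: cv2.circle(a,tuple(map(int,t)),3,(255,0,255),-1)
    cv2.imwrite(out,a)
E
python3 - <<'E'
from ov import *
P=[.5997,-.046,-.0154]
draw("pics/s2.npz","pics/ov2.png",P,.25,.1)
z=.0875; from scipy.optimize import brentq
for z in(.087,.085,.07,.068,.066): print(z,brentq(lambda a:.07+.015*np.cos(a)-.125*np.sin(a)+.014-z,-.1,.36))
E
```

```text
0.087 0.09559762620358518
0.085 0.11148582778486685
0.07 0.23086160320288024
0.068 0.24686178124798216
0.066 0.2628948315502808
```

View pics/ov2.png

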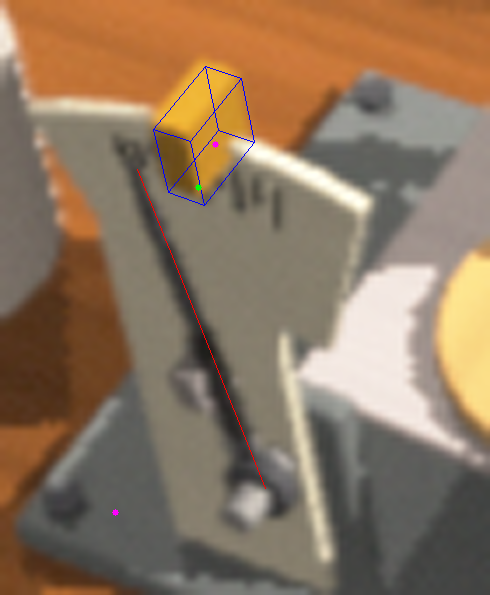

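```bash
cat > cl.py <<'E'
from ov import *
k=[0,1,2,4]
def X(p): # pose + image offset absorbed by camera z & rotation-less: use p=(x,y,yaw,z)
    return W(PC[k],p)+[0,0,p[3]]
r=least_squares(lambda p:np.r_[(proj(ms,X(p))-us[k]).ravel()],[.6,-.05,0,0],loss='soft_l1',x_scale=[.01,.01,.01,.01])
print(r.x.round(4),r.fun.reshape(-1,2).round(1).tolist())
f=np.load("pics/scene0.npz")['p']; S=8
def silh(q):
    im=np.zeros((50*S,50*S),np.uint8); h=cv2.convexHull(q.astype(np.float32)).round().astype(np.int32); cv2.fillConvexPoly(im,h,255); return im>0
crop=cv2.resize(f[220:270,170:220],None,fx=S,fy=S,interpolation=cv2.INTER_CUBIC)
hsv=cv2.cvtColor(crop,cv2.COLOR_BGR2HSV)
T=(hsv[...,1]>150)&(hsv[...,0]>17)&(hsv[...,0]<32); 
n,l,st,ce=cv2.connectedComponentsWithStats(T.astype(np.uint8)); i=1+st[1:,4].argmax(); T=l==i; print(st[i]/S)
cv2.imwrite("pics/T.png",np.hstack([crop,np.repeat((T*255).astype(np.uint8)[...,None],3,2)]))
def sc(v,P,r0):
    q=((proj(ms,W(np.array(clipbox(v[0],r0)),P)+[0,0,v[3]])+[v[1],v[2]]-[170,220]+.5)*S-.5)
    m=silh(q); return (m&T).sum()/(m|T).sum()
from scipy.optimize import minimize
for P,z in(([.5997,-.046,-.0154],0),(r.x[:3],r.x[3])):
  for a in np.arange(.14,.31,.02):
    o=minimize(lambda u:-sc([a,u[0],u[1],z],P,.119),[0,0],method='Nelder-Mead',options=dict(initial_simplex=[[-1.5,-2],[1.5,-1],[0,1.5]]))
    print(round(a,2),o.x.round(2),round(-o.fun,3))
E
python3 cl.py
```

```text
[ 0.593  -0.0497 -0.0053 -0.0119] [[0.0, 0.2], [-0.1, 0.2], [0.2, 0.3], [-0.1, -1.2]]
[  22.      14.      13.125   18.875 1317.75 ]
0.14 [6.68 1.16] 0.839
0.16 [5.36 0.79] 0.844
0.18 [4.14 0.11] 0.85
0.2 [2.81 0.12] 0.858
0.22 [ 1.59 -0.49] 0.866
0.24 [ 0.4  -1.11] 0.87
0.26 [-0.94 -1.63] 0.878
0.28 [-2.54 -1.85] 0.88
0.3 [-3.89 -2.55] 0.879
0.14 [ 5.03 -0.7 ] 0.874
0.16 [ 3.76 -0.95] 0.883
0.18 [ 2.32 -1.43] 0.887
0.2 [ 1.09 -1.78] 0.893
0.22 [-0.2  -2.15] 0.901
0.24 [-1.49 -2.63] 0.903
0.26 [-2.83 -3.17] 0.904
0.28 [-4.16 -3.74] 0.902
0.3 [-5.64 -4.18] 0.901
```

View pics/T.png

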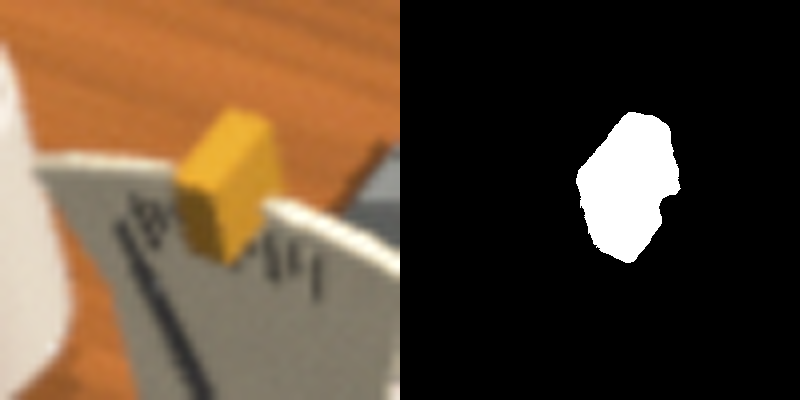

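```bash
python3 -m handwheel '[[[-0.002,0.003,0],0,0],[[-0.002,0.006,0],0,0],[[-0.002,0.009,0],0,0],[[-0.002,0.012,0],0,0],[[-0.002,0.014,0],0,0],[[-0.002,0.014,0],0,0],[[-0.002,0.014,0],0,0]]'
python3 look.py 3; python3 -c "
from ov import *
draw('pics/s3.npz','pics/ov3.png',[.5997,-.046,-.0154],.25,.2)"
```

```text
clock: 4.3
ee_pos: [0.5528, 0.0802, 0.0742]
ee_rot: [-1.322, -1.018, 1.008]
contact_force: [-0.7, 5.3, 8.5]
width: 0.003
[0.5527237  0.08023821 0.07421821] [-1.53688818  5.23198431  7.82620562] 4.35
```

View pics/look3.png

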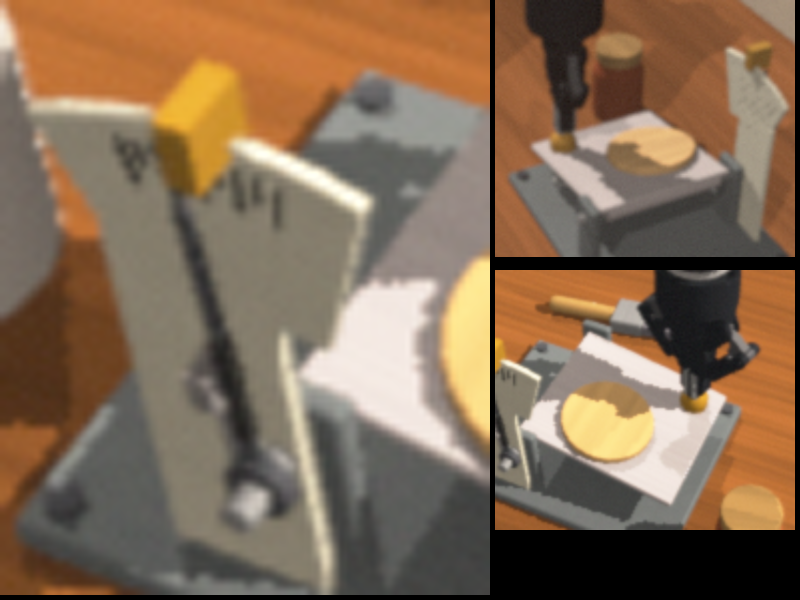

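```bash
cat > ln.py <<'E'
from ov import *
def blade(f):
    p=np.load(f)['p'].astype(float); g=p.mean(2)
    pts=[]
    for v in range(251,277):
        row=g[v,180:212]; bg=np.median(row[(row>90)]) if (row>90).any() else 130
        # expected col from straight approx
        w=np.clip(bg-20-row,0,None); c0=np.arange(180,212)
        pts.append((v,(w*c0).sum()/w.sum() if w.sum()>20 else np.nan, w.sum()))
    return pts
E
python3 - <<'E'
from ln import *
import sys
for f in("pics/scene0.npz","pics/s2.npz","pics/s3.npz"):
    p=np.load(f)['p'].astype(int).mean(2)
    for v in range(244,290,6): print(v,p[v,186:212].astype(int).tolist())
    print()
E
```

```text
244 [92, 104, 114, 115, 116, 101, 81, 77, 78, 88, 113, 126, 131, 132, 131, 130, 134, 154, 159, 147, 136, 127, 119, 118, 116, 112]
250 [64, 100, 86, 66, 105, 117, 112, 88, 72, 66, 71, 86, 117, 129, 113, 96, 103, 76, 99, 112, 90, 108, 119, 121, 132, 157]
256 [116, 89, 62, 69, 87, 110, 116, 118, 119, 118, 121, 120, 119, 117, 119, 120, 119, 119, 113, 118, 118, 119, 118, 79, 103, 118]
262 [122, 122, 119, 114, 91, 59, 47, 79, 109, 115, 117, 118, 117, 117, 118, 118, 118, 118, 117, 117, 118, 119, 120, 118, 119, 118]
268 [119, 119, 119, 119, 122, 118, 114, 87, 58, 53, 82, 111, 118, 120, 119, 119, 119, 120, 117, 118, 118, 117, 118, 117, 117, 117]
274 [111, 111, 107, 113, 117, 119, 119, 115, 105, 72, 40, 29, 34, 67, 107, 120, 118, 120, 120, 120, 120, 120, 119, 132, 195, 151]
280 [90, 126, 115, 100, 111, 115, 112, 91, 82, 93, 129, 106, 76, 46, 41, 40, 77, 109, 119, 119, 118, 119, 119, 122, 151, 206]
286 [93, 91, 90, 90, 93, 104, 114, 118, 117, 118, 118, 119, 118, 117, 101, 69, 43, 44, 62, 102, 116, 119, 118, 120, 118, 133]

244 [96, 106, 116, 120, 119, 103, 84, 77, 81, 92, 112, 130, 132, 134, 13
[... 1272 characters left out ...]
121, 122, 123, 121, 121, 118, 119, 120, 123, 120, 81, 106, 121]
262 [121, 124, 122, 123, 120, 123, 121, 121, 120, 119, 93, 60, 62, 83, 110, 119, 119, 120, 121, 122, 121, 123, 120, 121, 120, 123]
268 [90, 113, 121, 124, 123, 121, 121, 121, 122, 124, 122, 117, 86, 56, 54, 93, 116, 120, 122, 122, 123, 122, 120, 119, 121, 120]
274 [71, 75, 96, 116, 120, 120, 120, 121, 121, 122, 121, 119, 108, 79, 48, 41, 44, 81, 113, 121, 123, 122, 122, 135, 201, 153]
280 [78, 88, 92, 95, 115, 120, 120, 121, 122, 120, 105, 90, 92, 112, 97, 64, 38, 39, 57, 105, 119, 119, 120, 123, 157, 209]
286 [94, 92, 91, 93, 92, 106, 117, 120, 120, 122, 119, 122, 120, 122, 119, 106, 85, 53, 32, 46, 70, 109, 119, 122, 121, 137]
```

View pics/ov3.png

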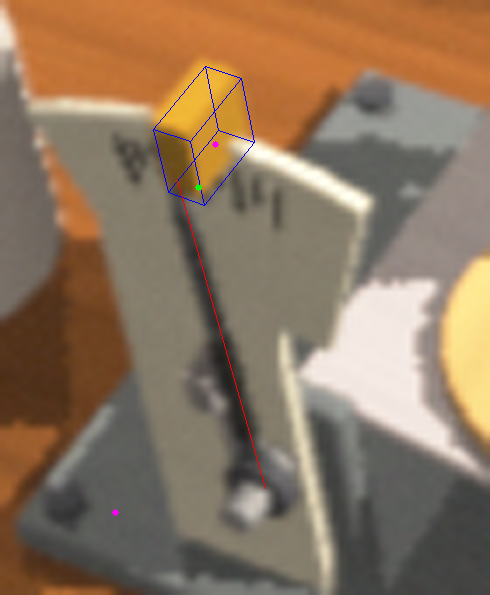

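Run:
```python
from ov import *
P=np.load("p.npy"); cc,s=np.cos(P[2]),np.sin(P[2])
for f in("pics/scene0.npz","pics/s2.npz","pics/s3.npz"):
    z=np.load(f); c=cloud(ms,z['d']); X=c[...,0]-P[0];Y=c[...,1]-P[1]
    Q=np.stack([cc*X+s*Y,-s*X+cc*Y,c[...,2]],-1)*1000
    g=z['p'].mean(2)
    k=(g<62)&(Q[...,0]>60)&(Q[...,0]<120)&(Q[...,2]>95)&(Q[...,2]<200)&(abs(Q[...,1])<60)
    k[:253]=False
    q=Q[k]; sel=q[q[:,0]>np.median(q[:,0])-3]; print(f,len(q),np.median(q,0).round(1),np.percentile(q[:,0],[10,50,90]).round(1))
    # line y=(z-z0)*tan
    sl=np.polyfit(sel[:,2],sel[:,1],1); print("angle a=",.25+np.arctan(sl[0]),"y at z70",np.polyval(sl,70),"tip y", np.polyval(sl,186))
    hsv=cv2.cvtColor(z['p'],cv2.COLOR_BGR2HSV)
    k=(hsv[...,1]>140)&(Q[...,2]>188)&(Q[...,2]<240)&(abs(Q[...,0]-85)<40)&(abs(Q[...,1])<80)
    q=Q[k]; fr=q[(q[:,0]>96)]; print("front",len(fr),fr.min(0).round(1),fr.max(0).round(1)); 
    sd=q[(q[:,0]<94)&(q[:,2]<207)&(q[:,2]>195)]; print("+y face y",np.median(sd[:,1]))
    # scale sheet
    k=(abs(Q[...,0]-82)<12)&(Q[...,2]>110)&(Q[...,2]<185)&(hsv[...,1]<90)&(abs(Q[...,1])<50)&(g>100); print("scale x",np.median(Q[k][:,0]))
```

```text
pics/scene0.npz 76 [ 94.1 -11.9 125.3] [92.4 94.1 95.1]
angle a= 0.04099624786156583 y at z70 -0.09018131281685271 tip y -24.693915645813362
front 47 [ 96.1  -4.5 191.1] [ 99.4   4.7 213. ]
+y face y 4.524746666120867
scale x 83.91929701524603
pics/s2.npz 63 [ 94.   -7.8 122.8] [92.7 94.  95.4]
angle a= 0.0876374156772731 y at z70 1.1823589183605687 tip y -17.818963515059444
front 46 [ 96.1  -3.7 189.5] [ 99.5   5.6 213.5]
+y face y 4.531606886621383
scale x 83.9210269581124
pics/s3.npz 66 [ 94.2  -2.5 123.9] [92.7 94.2 95.1]
angle a= 0.19403721261678208 y at z70 0.7887373359658159 tip y -5.709731458254005
front 50 [ 96.2  -4.4 190.2] [ 99.2   6.2 213.2]
+y face y 4.635337814663272
scale x 83.93007820491513
```

```bash
python3 -m handwheel '[[[-0.001,0.002,0],0,0],[[-0.001,0.004,0],0,0],[[-0.001,0.006,0],0,0],[[-0.001,0.007,0],0,0],[[-0.001,0.007,0],0,0],[[-0.001,0.007,0],0,0]]'
python3 look.py 4
cat > dp.py <<'E'
from ov import *
import sys
P=np.load("p.npy"); cc,s=np.cos(P[2]),np.sin(P[2])
z=np.load(sys.argv[1]); c=cloud(ms,z['d']); X=c[...,0]-P[0];Y=c[...,1]-P[1]
Q=np.stack([cc*X+s*Y,-s*X+cc*Y,c[...,2]],-1)*1000
g=z['p'].mean(2)
k=(g<62)&(Q[...,0]>90)&(Q[...,0]<98)&(Q[...,2]>95)&(Q[...,2]<200)&(abs(Q[...,1])<60); k[:253]=False
sel=Q[k]; sl=np.polyfit(sel[:,2],sel[:,1],1); print(len(sel),"a=",.25+np.arctan(sl[0]),"y at z70",np.polyval(sl,70),"tip y", np.polyval(sl,187))
E
python3 dp.py pics/s4.npz
```

```text
clock: 5.0
ee_pos: [0.5528, 0.0795, 0.0675]
ee_rot: [-1.322, -1.018, 1.008]
contact_force: [-0.3, 5.6, 9.7]
width: 0.0
[0.55286447 0.0794525  0.06752832] [-0.51371792  4.99639177  8.56003987] 5.05
57 a= 0.23252351721528283 y at z70 1.7498715293250207 tip y -0.2950851560285286
```

View pics/look4.png

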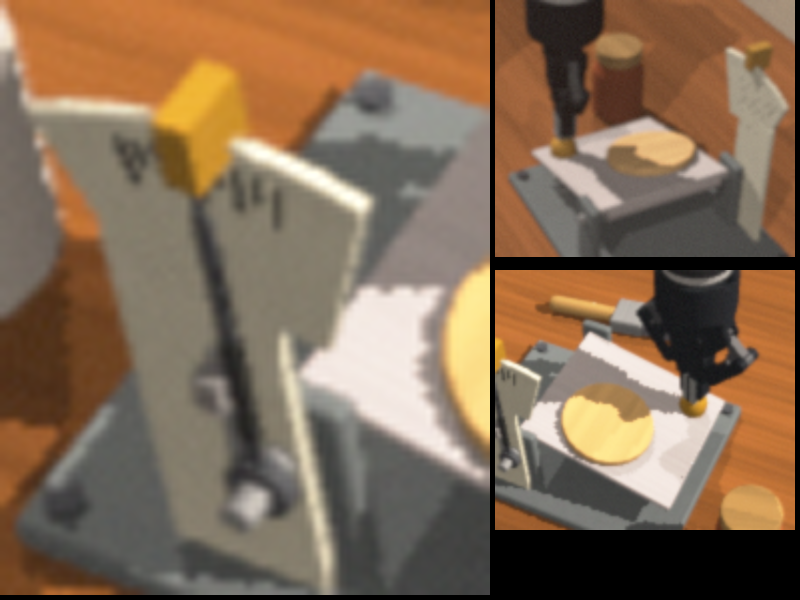

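```bash
python3 -m handwheel '[[[0,0.0012,0],0,0],[[0,0.0012,0],0,0],[[0,0.0012,0],0,0]]'
python3 look.py 5;python3 dp.py pics/s5.npz
```

```text
clock: 5.4
ee_pos: [0.5529, 0.0794, 0.0663]
ee_rot: [-1.322, -1.018, 1.008]
contact_force: [-0.7, 5.1, 8.8]
width: -0.001
[0.55284891 0.07943626 0.06636367] [-0.34166212  3.60009822  8.20216889] 5.45
54 a= 0.251001218447426 y at z70 1.1412362023023352 tip y 1.2583787997939266
```

View pics/look5.png

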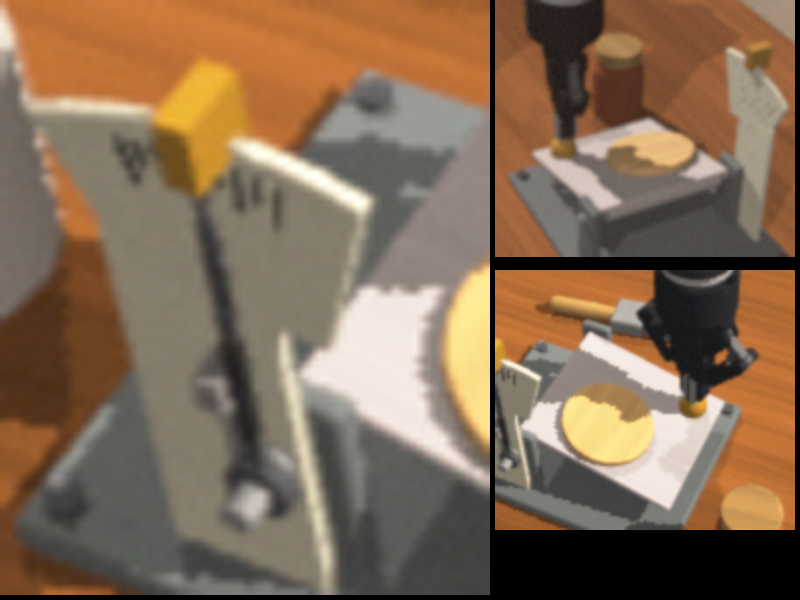

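```bash
python3 -m handwheel '[[[0,-0.006,0],0,0],[[0,-0.014,0],0,0],[[0,-0.022,0],0,0],[[0,-0.03,0],0,0],[[0,-0.036,0],0,0],[[0,-0.055,0],0,0],[[0,-0.085,0],0,0],[[0,-0.085,0],0,0]]'
python3 look.py 6;python3 dp.py pics/s6.npz
```

```text
clock: 6.3
ee_pos: [0.5526, 0.076, 0.1522]
ee_rot: [-1.326, -1.016, 1.008]
contact_force: [-0.3, -0.2, 0.4]
width: -0.004
[0.55132206 0.07607851 0.15041851] [ 0.78484841  0.49400252 -0.65784671] 6.35
56 a= 0.25291687253074174 y at z70 0.8823439717276833 tip y 1.223619025697607
```

View pics/look6.png

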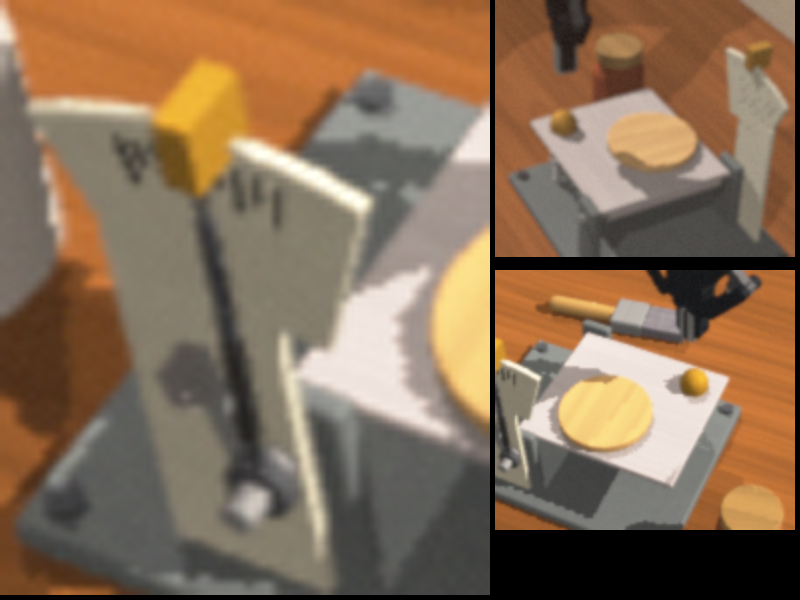

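Run:
```python
from h import *
ms=imaging.camera_model("scene")
a=cloud(ms,np.load("pics/scene0.npz")['d']);b=cloud(ms,np.load("pics/s6.npz")['d'])
for u,v in((245,275),(270,280),(285,295),(255,265)): print(a[v-1:v+2,u-1:u+2,2].mean().round(4),b[v-1:v+2,u-1:u+2,2].mean().round(4))
print(bot.observe()['contact_force']); print(bot.finish_job())
```

```text
0.088 0.0879
0.0876 0.0877
0.0791 0.0791
0.0874 0.0874
[-0.10299651  0.34463518 -1.01403408]
the job is handed in; nothing more can be done
None
```

I pressed the brass button with the closed fingertips in small steps until the pointer stood at the clip. The button force was about 8–9 N and the TCP was 66 mm above the bench. I then lifted off to about 150 mm and handed the job in at about 6.4 s on the robot's clock. No verdict was reported.

**Last checks:**
- **Plate:** its depth matches the start picture to within about 0.1 mm, so it is back level.
- **Pointer:** it stayed where it was set. It reads about 0.253 rad, with its tip at y ≈ +1.2 mm in the rest's frame.
- **Clip:** the depth images put its middle at y ≈ 0 to 0.5 mm (about 0.25 rad), about 1 mm from the pointer tip. It looks unmoved in the pictures.
- **Bystanders:** my path stayed clear of the mug, jar and brush. I did not measure them again at the end.

**Disagreements:**
- Fitting the clip's outline in the image, instead of its depth, gave an angle of about 0.265 rad. I set the pointer slightly past the depth value because of this. Either reading puts the tip within the 5 mm tolerance.
- The scene and side cameras disagreed by about 5 mm on the rest's position. I therefore judged the pointer against the clip in the scene camera alone.

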